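# Sort guide rollers through the sloping go gauge

## Robot

A 6-joint arm with a two-finger parallel gripper is mounted at the origin on the work surface; the furniture and walls round the work are solid. World frame = base frame: x ahead of the robot, y to its left, z up, the work surface at z = 0. Lengths are in mm, angles in rad, forces in N, time in s.
With the tool pointing down it reaches from about 275 to 1000 mm from the base axis. Payload 8.4 kg.
Tool frame: the origin (TCP) lies at the very end of the fingers, on their centre line; the grasp point (between the pads) lies 19 mm behind it; z points along the fingers, y is the line along which they close (so a half turn about z gives the same grasp; the last joint's range is limited). The gripper opens to 85 mm and grips with 20 to 120 N. Pads are 22 mm wide; open, the fingers measure 114 mm over their backs; the gripper's body (76 mm by 85 mm) begins 54 mm behind the grasp point. The pads swing forward as they close: fully open they stand 13 mm farther back than shut.
Start: joints at [-1.281, 0.353, 1.633, -0, 1.155, -0.002], TCP at [179.796, -598.583, 231.281] pointing down, gripper open.
Joint ranges: [-2.63, 2.63], [-0.92, 2.1], [0.06, 2.66], [-1.3, 4.44], [0, 2.69], [-3.02, 3.02]. Speed limits (rad/s): [2.22, 2.22, 2.79, 3.14, 3.14, 3.14].

## Interface

Orientations are given as [roll, pitch, yaw] about the fixed x, y, z axes, in that order (R = Rz(yaw) Ry(pitch) Rx(roll)).
In Python, from rig import telemetry, imaging, r gives the robot as it stands. The module is installed in compiled form; this text tells all that it offers.
- The arm moves only by the tool step_arm, never from a script. Its argument "moves" is a list of rows, each a list of 3 entries, a list of its own where there are three numbers: the turn, a rotation vector about the tool's x, y, z scaled (see below), then the shift along the tool's x, y, z scaled (see below), then the opening, from -1 (shut) to 1 (fully open). A call has 1 to 8 rows; each row is the pose to reach, as a shift and turn from the pose commanded when the call began, along the tool's axes at that moment; what a row does not reach only later rows make up. The controller multiplies each number of a shift by 200 mm and each number of a turn by 45 degrees. A row lasts 1/10 s, in which the tool goes at most 50 mm and 8.59 degrees, less where a joint would pass 70% of its speed; a pose out of reach is approached as far as the arm can. A call with a number of a shift or a turn outside -1 to 1 is refused whole. A call with a gripper value outside its range is refused whole. The fingers move at their own pace and stop on an object; "squeeze" is the grip in N (left out, the last holds). Time passes only in rows, so rows that repeat a pose let the fingers close. It gives the time, the measured TCP pose, the force, the opening and the grip force at its end, in the units of the state.
- telemetry.sense(): the state, without advancing time (a new reading comes with each control period).
- imaging.grab_frame(name): name is "scene" or "top" or "wrist"; returns the picture (480x640x3 uint8, red, green, blue); there is no depth.
- imaging.calibration(name): a dict with "fx", "fy", "cx", "cy" (pixels), "dist_coeffs" ([k1, k2, p1, p2, k3] as OpenCV has them; the pictures are not rectified), "cam_to_world" (4x4, takes a point from camera to world coordinates). Camera axes: x right, y up, looking along -z (the intrinsics and any distortion apply to the point x, -y, -z); pixel columns grow to the right and rows downward; lengths in mm; the calibration is good to about 2 mm. A picture is of the moment at which its call begins: read the wrist's pose just before it. calibration takes no time and is no camera call; for the wrist camera it gives the pose at the moment of the call.
- r.sign_off(): hands the job in; it is judged then, once.
Trained networks look in the newest picture that a camera, given by its name, has taken for a name from the list of things; names that differ only in an ending like _2 or _b are one class to them, and where a whole thing is asked for, a point or a joint stands for the part that bears it (a point fixed in the world has none). Each returns a list of dicts, best first, with "conf" (0 to 1); they miss things now and then, are a little off and sometimes report something else, mostly with a low value. They report only what shows in the picture. A call takes as long as a camera call.
- imaging.recognise(camera, name): "extent" ([left, top, width, height] in pixels, round what is visible of it).
- imaging.mark_of(camera, name): "xy" ([column, row] in pixels: a listed point, or the origin of a listed thing).
The state is a dict: "clock": time; "qpos": joint angles; "qvel": joint speeds; "joint_efforts": joint torques, N m; "eef_pos": TCP position; "tcp_rot": TCP orientation; "contact_force": force on the tool from outside, world axes, zero at the start; "wrist_torque": the same for the moment, N m; "opening": opening from 0.0 (shut) to 1.0 (fully open); "grasp_force": force on a finger pad.
Only numpy, scipy, OpenCV 4.12 (cv2) and the standard library are available. Lean on these libraries where they do the work, as an engineer would, in place of code of your own. Each camera call takes 0.05 s, during which the arm holds its last target. There are 200 camera calls.

## Task

One of the three guide rollers in the white cradle is from the wrong, thicker series. Test each on the sloping roller gauge: lay it across the high end of the track and let it go, so that a good one rolls under the gauge finger and drops into the blue bin (put none past the finger or into the blue bin by hand). When one stops at the finger and stays there, take it back out and drop it in the red bin; leave the loupe, the label roll and the red marker where they are.

Things in the scene. Friction and masses are not known exactly. Their poses are not given: they have to be found in the camera images.
- roller_a: turned steel roller with two thin black lines round it and a dark bore in each end, 44 mm long, with square ends; origin at its centre, y axis along its length. Lies level in the cradle at the start. Two of the three rollers are 20 mm thick and one is 23 mm thick; they look alike, the gauge shows which is the thick one. About 50 g
- roller_b: turned steel roller with two thin black lines round it and a dark bore in each end, 44 mm long, with square ends; origin at its centre, y axis along its length. Lies level in the cradle at the start. Two of the three rollers are 20 mm thick and one is 23 mm thick; they look alike, the gauge shows which is the thick one. About 50 g
- roller_c: turned steel roller with two thin black lines round it and a dark bore in each end, 44 mm long, with square ends; origin at its centre, y axis along its length. Lies level in the cradle at the start. Two of the three rollers are 20 mm thick and one is 23 mm thick; they look alike, the gauge shows which is the thick one. About 50 g
- cradle: white block, 134 x 28 mm, on an aluminium foot plate 142 x 60 x 8 mm; fixed. Origin at the centre of its underside, x along the row. Its seats are 45 mm above the bench, at x = -36, 0 and 36 mm; the rollers lie across it (along its y) between 11 mm high ridges and stand out 8 mm at each side, so both ends can be gripped from above
- gauge: sloping roller gauge on a grey base 180 x 98 mm, fixed. Origin at the centre below, on the bench; +x is the high end, y across the track. The track falls 7 degrees toward -x, from x = 95 to -99 mm, its surface 70 mm above the bench over the origin. The channel is 48 mm wide between rails that stand 7 mm above the track and lean outward
- gauge_finger (a point): middle of the lower upstream edge of the dark gauge finger, 21.5 mm above the track. The finger is 26 mm wide (gauge's y), 8 mm thick and runs 33 mm down the track; from 20 mm on it is carried by a 90 mm wide bridge whose top is 40 mm above the track, with a brass knob 14 mm higher. Beside the finger, upstream of the bridge, is free room for gripper fingers
- gauge_load (a point): point on the track surface in the middle of the channel, 62 mm up from the gauge's origin: where to lay a roller, its length across the track (along the gauge's y). Under the low end of the track (58 mm high there), stands the fixed blue open bin, 120 mm (along the track) x 100 mm, its middle 148 mm from the gauge's origin toward -x; floor 5 mm up, walls 46 mm high, 70 mm at the far end
- gauge_stop (a point): where the centre of a too thick roller comes to rest against the gauge finger, 8 mm from the gauge's origin toward -x and 81 mm above the bench; draw it some 25 mm back up the track before lifting it.
- reject_bin: red open bin, 100 (x) x 96 (y) mm, wall 3 mm, fixed; origin at the centre of its underside. Floor 5 mm up, walls 50 mm high, 66 mm at its -x side
- loupe: black loupe, 42 x 66 x 24 mm, a bystander; origin below its centre
- label_roll: roll of white labels, 72 mm across, 30 mm high, a bystander; origin below its centre
- marker_red: red marker pen, 125 mm long, a bystander; origin below its centre

How it is judged (in metres and radians):
On the way:
1. the thick roller has been tested: let go on the track, it rests against the gauge finger (distance between roller_b and gauge_stop below 0.01 m and contact force between roller_b and the fingers below 0.05 N and linear speed of roller_b below 0.03 m/s), for 0.2 s.
At the end, for the whole second after the job is handed in: Both 20 mm rollers lie at rest inside the blue bin (centre within its walls and less than 42 mm above the bench), and the 23 mm roller lies at rest inside the red bin (centre within its walls and less than 45 mm above the bench), all let go (x of roller_a in the frame of gauge between -0.208 and -0.088 m and y of roller_a in the frame of gauge between -0.05 and 0.05 m and z of each of roller_a, roller_c in the frame of gauge below 0.042 m and contact force between each of roller_a, roller_c, roller_b and the fingers below 0.05 N and linear speed of each of roller_a, roller_c, roller_b below 0.03 m/s and x of roller_c in the frame of gauge between -0.208 and -0.088 m and y of roller_c in the frame of gauge between -0.05 and 0.05 m and x of roller_b in the frame of reject_bin between -0.05 and 0.05 m and y of roller_b in the frame of reject_bin between -0.048 and 0.048 m and z of roller_b in the frame of reject_bin below 0.045 m); the robot touches nothing.
It fails at once if a roller is put or dropped by hand past the gauge finger: on the low end of the track beyond the bridge or into the blue bin (carrying one across high above is allowed) ((x of roller_a in the frame of gauge between -0.203 and -0.058 m and y of roller_a in the frame of gauge between -0.055 and 0.055 m and z of roller_a in the frame of gauge below 0.3 m and ((z of roller_a in the frame of gauge above 0.095 m and contact force between roller_a and the fingers below 0.05 N) or (z of roller_a in the frame of gauge below 0.085 m and contact force between roller_a and the fingers above 0.3 N))) or (x of roller_b in the frame of gauge between -0.203 and -0.058 m and y of roller_b in the frame of gauge between -0.055 and 0.055 m and z of roller_b in the frame of gauge below 0.3 m and ((z of roller_b in the frame of gauge above 0.095 m and contact force between roller_b and the fingers below 0.05 N) or (z of roller_b in the frame of gauge below 0.085 m and contact force between roller_b and the fingers above 0.3 N))) or (x of roller_c in the frame of gauge between -0.203 and -0.058 m and y of roller_c in the frame of gauge between -0.055 and 0.055 m and z of roller_c in the frame of gauge below 0.3 m and ((z of roller_c in the frame of gauge above 0.095 m and contact force between roller_c and the fingers below 0.05 N) or (z of roller_c in the frame of gauge below 0.085 m and contact force between roller_c and the fingers above 0.3 N)))).
It fails at once if the loupe, the label roll or the red marker is moved more than 20 mm (distance of any of loupe, label_roll, marker_red from where it was at the start of the episode above 0.02 m).
It also fails if it takes over 72 s, if anything falls off the work surface, if the arm or the gripper's body presses on something with over 40 N, if the wrist force passes 120 N, or if a joint passes its speed limit or range.

## Working session

There is one attempt and no reset: what is moved stays moved. The work goes in short steps, Python scripts to look and compute and a tool call to move; the robot and the scene stay as the last step left them, time stands still between calls to the robot, and variables do not carry over. Pictures are saved under pics/ and viewed, at most 10 in all, crops included, and the job is handed in when it is done.

Besides the shell and the picture viewer there is one more tool, called after ">>>" by a JSON object that holds its "fn" and its "kwargs". step_arm: Moves the arm, as the interface text tells. Its arguments: {"type":"object","properties":{"moves":{"type":"array"},"squeeze":{"type":"number"}},"required":["moves"]}

```bash
mkdir -p pics
cat > h.py <<'E'
import numpy as np, cv2
from rig import telemetry, imaging, r
from scipy.spatial.transform import Rotation as R
def ray(cal,px):
    K=np.array([[cal['fx'],0,cal['cx']],[0,cal['fy'],cal['cy']],[0,0,1]])
    u=cv2.undistortPoints(np.array([[px]],float),K,np.array(cal['dist_coeffs']))[0,0]
    T=np.array(cal['cam_to_world']); d=T[:3,:3]@np.array([u[0],-u[1],-1]); return T[:3,3],d/np.linalg.norm(d)
def atz(cal,px,z):
    o,d=ray(cal,px); return o+d*(z-o[2])/d[2]
def tri(rays):
    A=np.zeros((3,3));b=np.zeros(3)
    for o,d in rays:
        P=np.eye(3)-np.outer(d,d);A+=P;b+=P@o
    p=np.linalg.solve(A,b); return p,[round(float(np.linalg.norm((np.eye(3)-np.outer(d,d))@(p-o))),1) for o,d in rays]
def proj(cal,p):
    K=np.array([[cal['fx'],0,cal['cx']],[0,cal['fy'],cal['cy']],[0,0,1]])
    T=np.linalg.inv(np.array(cal['cam_to_world'])); q=T[:3,:3]@p+T[:3,3]
    return cv2.projectPoints(np.array([[q[0],-q[1],-q[2]]]),np.zeros(3),np.zeros(3),K,np.array(cal['dist_coeffs']))[0].ravel()
def save(im,f): cv2.imwrite('pics/'+f,cv2.cvtColor(im,cv2.COLOR_RGB2BGR))
E
python3 - <<'E'
from h import *
s=telemetry.sense();print(s['clock'],s['eef_pos'],s['tcp_rot'])
for c in ['top','scene','wrist']:
    im=imaging.grab_frame(c);save(im,c+'0.png');cal=imaging.calibration(c);print(c,np.round(np.array(cal['cam_to_world'])[:3,3]),np.round(cal['fx']))
    if c=='wrist':continue
    for n in ['roller_a','cradle','gauge','gauge_finger','gauge_load','gauge_stop','reject_bin','loupe','label_roll','marker_red']:
        print(n,[(np.round(d['xy']).tolist(),round(d['conf'],2)) for d in imaging.mark_of(c,n)[:4]])
print(telemetry.sense()['clock'])
E
```

```text
0.0 [ 179.66708034 -598.11794665  230.55825385] [-3.14021111e+00  3.75479903e-07  2.91849226e-01]
top [ 369.   -4. 1190.] 448.0
roller_a [([335.0, 196.0], 0.7), ([336.0, 210.0], 0.45)]
cradle [([332.0, 204.0], 0.91)]
gauge [([227.0, 312.0], 0.74)]
gauge_finger [([226.0, 313.0], 0.8)]
gauge_load [([198.0, 297.0], 0.59)]
gauge_stop [([222.0, 311.0], 0.62)]
reject_bin [([336.0, 264.0], 0.7), ([332.0, 204.0], 0.63), ([224.0, 313.0], 0.42)]
loupe [([392.0, 312.0], 0.63)]
label_roll [([446.0, 325.0], 0.81)]
marker_red [([335.0, 211.0], 0.55), ([217.0, 220.0], 0.48), ([392.0, 314.0], 0.27)]
scene [-212.  721.  769.] 533.0
roller_a [([292.0, 236.0], 0.6), ([288.0, 229.0], 0.49), ([274.0, 227.0], 0.45), ([274.0, 332.0], 0.38)]
cradle []
gauge [([273.0, 364.0], 0.72)]
gauge_finger [([281.0, 328.0], 0.96), ([291.0, 238.0], 0.42)]
gauge_load [([236.0, 342.0], 0.91)]
gauge_stop [([276.0, 330.0], 0.8)]
reject_bin [([334.0, 273.0], 0.77)]
loupe [([416.0, 275.0], 0.65)]
label_roll []
marker_red [([190.0, 310.0], 0.75)]
wrist [ 250. -578.  373.] 335.0
1.15
```

View pics/top0.png

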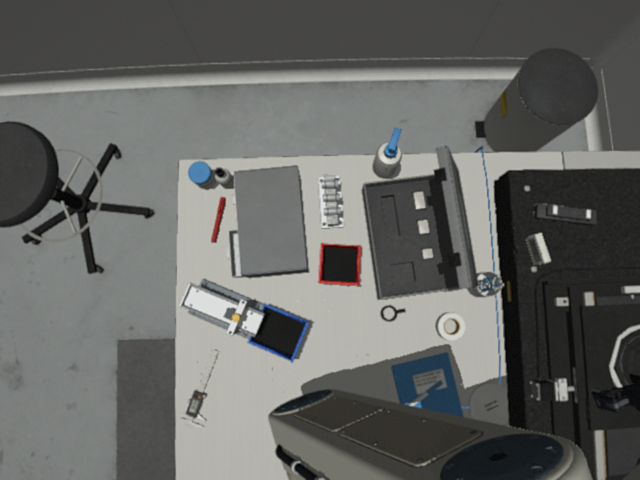

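View pics/scene0.png

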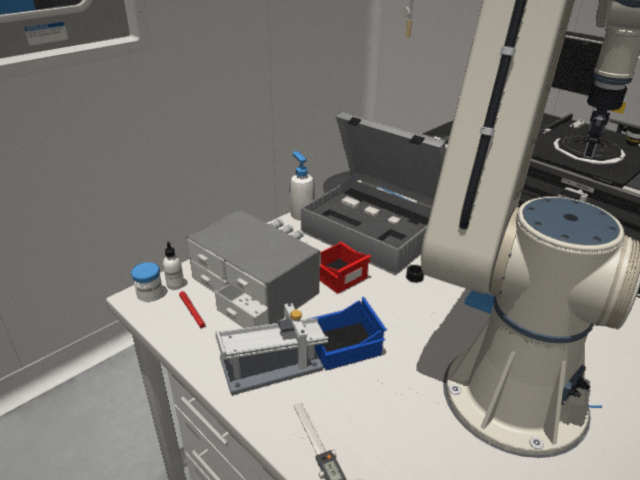

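The top view shows the cradle at about (332,204) with its row running roughly vertically in the image, the red bin at (340,265), and the gauge at (227,312) with its high end to the upper left. A cabinet stands at columns 235-307 and an open case right of column 365. The scene view shows the gauge finger at (281,328) and the red bin at (343,268); the cradle is mostly hidden behind the cabinet.

Run:
```python
from h import *
T=imaging.calibration('top');S=imaging.calibration('scene')
for n,a,b in [('finger',(226,313),(281,328)),('load',(198,297),(236,342)),('stop',(222,311),(276,330)),('gauge',(227,312),(273,364)),('bin',(338,264),(334,273)),('knob',(236,318),(296,315))]:
    p,e=tri([ray(T,a),ray(S,b)]);print(n,p.round(),e)
for n,a,z in [('cradle',(332,204),55),('bin',(340,265),50),('cabcorner br',(307,271),0),('caseleft',(366,187),60),('lidtop',(440,148),250),('marker',(218,220),8),('loupe',(390,313),12),('label',(450,326),30),('gauge knob',(236,318),115),('rail hi corner1',(188,284),80),('rail hi c2',(182,304),80),('bin far1',(312,322),50),('bin far2',(297,359),70)]:
    print(n,atz(T,a,z).round())
# cabinet height: top corner near gauge scene(261,305)? top(234,275)
for a,b in [((307,271),(261,304)),((236,275),(190,243))]:print(tri([ray(T,a),ray(S,b)]))
im=cv2.imread('pics/top0.png');c=cv2.resize(im[140:380,170:490],None,fx=2.5,fy=2.5,interpolation=2);cv2.imwrite('pics/tc.png',c)
```

```text
finger [355. 251.  91.] [0.3, 0.3]
load [396. 325.  77.] [0.5, 0.5]
stop [360. 261.  90.] [0.6, 0.6]
gauge [358. 269.   8.] [2.4, 2.4]
bin [478. -24.   8.] [3.8, 3.8]
knob [344. 223. 113.] [1.0, 1.0]
cradle [627. -15.  55.]
bin [469. -31.  50.]
cabcorner br [460.  56.   0.]
caseleft [ 669. -104.   60.]
lidtop [ 703. -254.  250.]
marker [603. 292.   8.]
loupe [ 343. -159.   12.]
label [ 306. -310.   30.]
gauge knob [343. 222. 115.]
rail hi corner1 [429. 349.  80.]
rail hi c2 [380. 363.  80.]
bin far1 [327.  43.  50.]
bin far2 [239.  81.  70.]
(array([503.45442964, 104.55208625, -29.96379434]), [62.6, 62.6])
(array([481.94905127, 260.90939562, 214.62681602]), [72.9, 72.9])
```

View pics/tc.png

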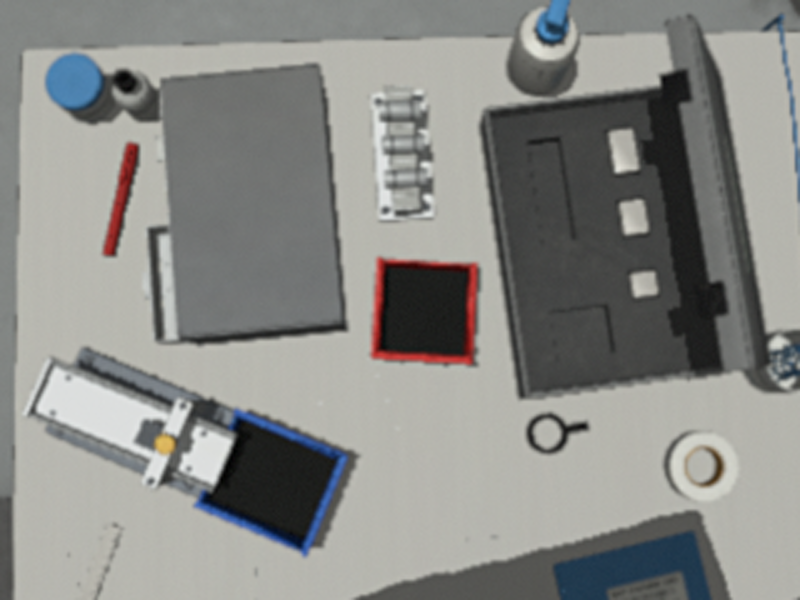

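The crop shows three rollers lying across the white cradle at crop (404,106), (404,145) and (406,177). The red bin is at crop (427,310). The gauge track runs from crop (45,385) to (235,460), with its knob at (165,443).

```bash
cat >> h.py <<'E'
def plan(pos,yaw,start=None,syaw=None,tilt=None):
    s=telemetry.sense()
    p0=np.array(s['eef_pos']) if start is None else np.array(start); 
    R0=R.from_euler('xyz',s['tcp_rot']) if syaw is None else R.from_euler('xyz',[np.pi,0,syaw])
    Rt=R.from_euler('xyz',[np.pi,0,yaw]) if tilt is None else tilt
    sh=R0.inv().apply(np.array(pos)-p0)/200; tn=(R0.inv()*Rt).as_rotvec()/np.radians(45)
    print('turn',tn.round(3).tolist(),'shift',sh.round(4).tolist(),'mm',round(np.linalg.norm(sh)*200,1))
E
python3 - <<'E'
from h import *
T=imaging.calibration('top');S=imaging.calibration('scene')
for n,a,b in zip('ABCD',[(162,80),(320,65),(345,325),(180,338)],[(190,238),(240,213),(318,258),(265,283)]):
    a=(170+a[0]/2.5,140+a[1]/2.5); p,e=tri([ray(T,a),ray(S,b)]);print(n,p.round(),e)
print('lid',tri([ray(T,(440,148)),ray(S,(337,115))]), tri([ray(T,(474,286)),ray(S,(443,145))]))
W=np.array(imaging.calibration('wrist')['cam_to_world']);print(W.round(2))
plan((300,-410,260),.29)
plan((300,-250,260),.1,(300,-410,260),.29)
E
```

```text
A [700. 223. 116.] [2.3, 2.3]
B [714.  68. 111.] [0.7, 0.7]
C [457.  51.  99.] [3.6, 3.6]
D [447. 208. 121.] [3.3, 3.3]
lid (array([ 691.7788002 , -242.97627952,  285.65158476]), [1.9, 1.9]) (array([ 400.87144755, -296.36688494,  278.83540247]), [3.4, 3.4])
[[ 2.9000e-01  9.2000e-01  2.7000e-01  2.5037e+02]
 [-9.6000e-01  2.8000e-01  8.0000e-02 -5.7781e+02]
 [ 0.0000e+00 -2.9000e-01  9.6000e-01  3.7282e+02]
 [ 0.0000e+00  0.0000e+00  0.0000e+00  1.0000e+00]]
turn [-0.0, 0.0, 0.002] shift [0.8469, -0.7302, -0.1436] mm 225.5
turn [0.0, -0.0, 0.242] shift [0.2288, -0.7666, -0.0] mm 160.0
```

>>> {"fn": "step_arm", "kwargs": {"moves": [[[0,0,0],[0.8,-0.7,-0.2],1],[[0,0,0],[0.8,-0.7,-0.2],1],[[0,0,0],[0.8,-0.7,-0.2],1],[[0,0,0],[0.8,-0.7,-0.2],1],[[0,0,0],[0.77,-1,-0.2],1],[[0,0,0],[0.77,-1,-0.2],1]]}}

```text
clock: 1.75
eef_pos: [269.4, -359.1, 271.3]
tcp_rot: [-3.14, 0.0, 0.294]
contact_force: [-0.8, -0.3, -0.3]
opening: 0.999
grasp_force: 0.0
```

Run:
```python
from h import *
plan((300,-190,260),.06)
plan((520,-15,230),.06,(300,-190,260),.06)
```

```text
turn [-0.002, 0.0, 0.298] shift [0.3913, -0.7651, 0.0577] mm 172.3
turn [0.0, 0.0, 0.0] shift [1.1505, -0.8075, 0.15] mm 282.7
```

>>> {"fn": "step_arm", "kwargs": {"moves": [[[0,0,0.3],[0.4,-0.77,0.05],0.5],[[0,0,0.3],[0.4,-0.77,0.05],0.5],[[0,0,0.3],[0.4,-0.77,0.05],0.5],[[0,0,0.3],[0.4,-0.77,0.05],0.5],[[0,0,0.3],[0.8,-1,0.1],0.5],[[0,0,0.3],[0.8,-1,0.1],0.5]]}}

```text
clock: 2.35
eef_pos: [366.3, -123.6, 251.8]
tcp_rot: [3.141, -0.002, 0.056]
contact_force: [0.6, 0.0, 0.7]
opening: 0.747
grasp_force: 0.0
```

Run:
```python
from h import *
plan((520,-15,240),.06)
```

```text
turn [0.001, -0.003, -0.006] shift [0.7971, -0.4993, 0.0601] mm 188.5
```

>>> {"fn": "step_arm", "kwargs": {"moves": [[[0,0,0],[0.8,-0.5,0.06],0.5],[[0,0,0],[0.8,-0.5,0.06],0.5],[[0,0,0],[0.8,-0.5,0.06],0.5],[[0,0,0],[0.8,-0.5,0.06],0.5],[[0,0,0],[0.8,-0.5,0.06],0.5]]}}

```text
clock: 2.85
eef_pos: [523.1, -13.7, 238.9]
tcp_rot: [-3.141, -0.002, 0.059]
contact_force: [-0.0, -0.6, -0.2]
opening: 0.749
grasp_force: 0.0
```

```bash
cat > look.py <<'E'
from h import *
import sys
names=sys.argv[2:]; f=sys.argv[1]
s=telemetry.sense();c=imaging.calibration('wrist');im=imaging.grab_frame('wrist');save(im,f+'.png')
print(s['clock'],np.round(s['eef_pos'],1),np.round(s['tcp_rot'],3),np.abs(s['qvel']).max())
import json;json.dump({k:(np.array(v).tolist()) for k,v in c.items()},open('pics/'+f+'.json','w'))
for n in names:
    n,z=n.split(':')
    for d in imaging.mark_of('wrist',n)[:4]: print(n,np.round(d['xy'],1).tolist(),round(d['conf'],2),'at z',z,atz(c,d['xy'],float(z)).round(1))
E
python3 look.py w1 roller_a:55 cradle:0 reject_bin:0
```

```text
2.85 [523.1 -13.7 238.9] [-3.141e+00 -2.000e-03  5.900e-02] 0.07396331289617782
roller_a [323.1, 85.7] 0.9 at z 55 [643.5 -13.2  55. ]
roller_a [322.9, 39.5] 0.73 at z 55 [681.9 -10.6  55. ]
roller_a [322.1, 123.4] 0.69 at z 55 [610.6 -14.3  55. ]
cradle [318.5, 90.4] 0.64 at z 0 [646.4  -9.2   0. ]
cradle [322.9, 40.4] 0.24 at z 0 [695.5 -10.7   0. ]
reject_bin [327.9, 247.8] 0.87 at z 0 [471.9 -31.1   0. ]
```

View pics/w1.png

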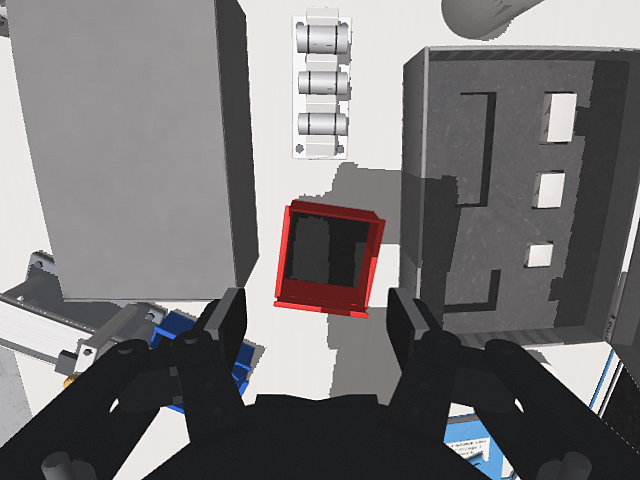

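The wrist view shows three rollers at (322,38), (323,84) and (322,123), with the red bin at (330,260) and the cabinet's right wall at about column 250. The fingers have room on both sides of the cradle. I'll take a second, closer view.

>>> {"fn": "step_arm", "kwargs": {"moves": [[[0,0,0],[0.3,0,0.3],0.5],[[0,0,0],[0.3,0,0.3],0.5],[[0,0,0],[0.3,0,0.3],0.5]]}}

```text
clock: 3.35
eef_pos: [579.2, -13.9, 176.4]
tcp_rot: [-3.141, 0.003, 0.055]
contact_force: [0.0, -0.4, 0.5]
opening: 0.754
grasp_force: 0.0
```

```bash
python3 look.py w2 roller_a:55 reject_bin:0
python3 - <<'E'
from h import *
import json
c1=json.load(open('pics/w1.json'));c2=json.load(open('pics/w2.json'))
A=[[323.1,85.7],[322.9,39.5],[322.1,123.4]]
for d in imaging.mark_of('wrist','roller_a')[:4]:
    e=imaging.recognise('wrist','roller_a')
    for a in A:
        p,r_=tri([ray(c1,a),ray(c2,d['xy'])])
        if max(r_)<2 : print(p.round(1),r_)
print([ (np.round(q['extent']).tolist(),round(q['conf'],2)) for q in e])
E
```

```text
3.35 [579.2 -13.9 176.4] [-3.141e+00  3.000e-03  5.500e-02] 0.06723552355099814
roller_a [317.7, 192.6] 0.83 at z 55 [611.1 -13.7  55. ]
roller_a [318.6, 145.9] 0.63 at z 55 [646.9 -12.4  55. ]
roller_a [318.0, 95.1] 0.6 at z 55 [683.2  -9.9  55. ]
reject_bin [324.9, 315.5] 0.67 at z 0 [471.  -29.6   0. ]
[628.1 -12.2 161.1] [0.1, 0.1]
[637.9 -10.8 222.5] [0.7, 0.7]
[610.7 -14.1  52.5] [0.3, 0.3]
[646.4 -13.   34.9] [0.4, 0.4]
[649.8 -10.8 177.3] [0.6, 0.6]
[684.1 -10.2  46.6] [0.3, 0.3]
[([288.0, 134.0, 62.0, 27.0], 0.93), ([289.0, 82.0, 60.0, 38.0], 0.64), ([291.0, 179.0, 57.0, 27.0], 0.56)]
```

View pics/w2.png

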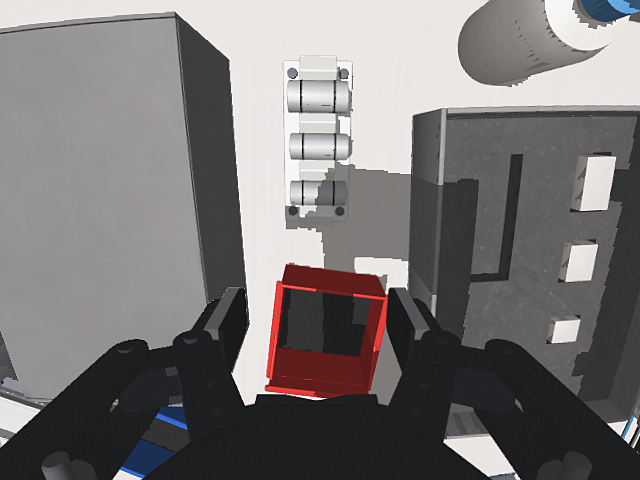

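The closer view shows the rollers at (318,96), (319,146) and (319,192). The triangulated heights come out near 50 mm, which agrees with the text's 55. The nearest roller is at (611,-14). I'll grip it near the fingertips, so that the tips clear the rails later.

>>> {"fn": "step_arm", "kwargs": {"moves": [[[0,0,0],[0.16,0.008,0.25],0.5],[[0,0,0],[0.16,0.008,0.4],0.5],[[0,0,0],[0.16,0.008,0.55],0.5],[[0,0,0],[0.16,0.008,0.63],0.5],[[0,0,0],[0.16,0.008,0.63],0.5],[[0,0,0],[0.16,0.008,0.63],0.5]], "squeeze": 40}}

```text
clock: 4.3
eef_pos: [612.1, -12.8, 54.5]
tcp_rot: [3.142, -0.001, 0.056]
contact_force: [0.7, -0.0, 0.0]
opening: 0.749
grasp_force: 0.0
```

```bash
python3 look.py w3 roller_a:55; python3 -c "
import cv2;im=cv2.imread('pics/w3.png');cv2.imwrite('pics/w3c.png',im[120:420,100:540])"
```

```text
4.3 [612.1 -12.8  54.5] [ 3.142e+00 -1.000e-03  5.600e-02] 0.02077661156646175
roller_a [319.9, 228.9] 0.84 at z 55 [647.7 -12.7  55. ]
roller_a [319.0, 147.8] 0.8 at z 55 [681.9 -10.4  55. ]
roller_a [317.5, 300.1] 0.78 at z 55 [613.3 -13.7  55. ]
```

View pics/w3c.png

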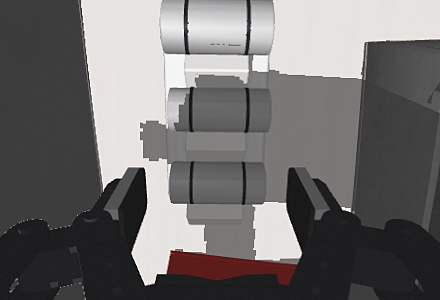

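The nearest roller sits midway between the pads, at crop (217,183). I'll go down about 4 mm more and close.

>>> {"fn": "step_arm", "kwargs": {"moves": [[[0,0,0],[0.005,0.003,0.022],0.5],[[0,0,0],[0.005,0.003,0.022],0.5],[[0,0,0],[0.005,0.003,0.022],-0.4],[[0,0,0],[0.005,0.003,0.022],-0.4],[[0,0,0],[0.005,0.003,0.022],-0.4],[[0,0,0],[0.005,0.003,0.022],-0.4],[[0,0,0],[0.005,0.003,0.022],-0.4]], "squeeze": 40}}

```text
clock: 5.1
eef_pos: [612.8, -13.4, 49.4]
tcp_rot: [3.141, -0.001, 0.056]
contact_force: [-1.7, -1.5, 5.7]
opening: 0.499
grasp_force: 40.2
```

>>> {"fn": "step_arm", "kwargs": {"moves": [[[0,0,0],[0,0,-0.15],-0.4],[[0,0,0],[0,0,-0.4],-0.4],[[0,0,0],[0,0,-0.65],-0.4],[[0,0,0],[0,0,-0.9],-0.4],[[0,0,0.3],[-0.5,-0.5,-0.9],-0.4],[[0,0,0.3],[-0.5,-0.5,-0.9],-0.4],[[0,0,0.3],[-0.5,-0.5,-0.9],-0.4]]}}

```text
clock: 5.8
eef_pos: [505.2, 81.9, 229.0]
tcp_rot: [-3.141, 0.0, -0.183]
contact_force: [0.2, 0.7, -0.6]
opening: 0.502
grasp_force: 41.5
```

Run:
```python
from h import *
plan((365,265,220),1.1)
```

```text
turn [-0.001, -0.0, -1.634] shift [-0.8559, -0.7724, 0.0456] mm 230.8
```

>>> {"fn": "step_arm", "kwargs": {"moves": [[[0,0,-1],[-0.85,-0.77,0.05],-0.4],[[0,0,-1],[-0.85,-0.77,0.05],-0.4],[[0,0,-1],[-0.85,-0.77,0.05],-0.4],[[0,0,-1],[-0.85,-0.77,0.05],-0.4],[[0,0,-1],[-0.85,-0.77,0.05],-0.4],[[0,0,-1],[-0.85,-0.77,0.05],-0.4]]}}

```text
clock: 6.4
eef_pos: [364.9, 265.1, 218.7]
tcp_rot: [-3.141, 0.0, 0.615]
contact_force: [0.3, -0.2, 0.0]
opening: 0.497
grasp_force: 41.5
```

>>> {"fn": "step_arm", "kwargs": {"moves": [[[0,0,-0.63],[0,0,0],-0.4],[[0,0,-0.63],[0,0,0],-0.4],[[0,0,-0.63],[0,0,0],-0.4],[[0,0,-0.63],[0,0,0],-0.4],[[0,0,-0.63],[0,0,0],-0.4]]}}

```text
clock: 6.9
eef_pos: [367.1, 262.7, 218.8]
tcp_rot: [-3.141, 0.0, 1.101]
contact_force: [-0.4, -0.6, 0.2]
opening: 0.5
grasp_force: 41.5
```

```bash
python3 look.py w4 gauge_load:78 gauge_stop:81 gauge_finger:90 gauge:0 roller_a:230
```

```text
6.9 [367.1 262.7 218.8] [-3.141  0.     1.101] 0.06146913087808865
gauge_load [304.1, 149.1] 0.59 at z 78 [388.1 324.4  78. ]
gauge_stop [312.8, 231.0] 0.79 at z 81 [363.2 259.9  81. ]
gauge_finger [309.9, 202.9] 0.64 at z 90 [373.1 284.4  90. ]
gauge_finger [314.6, 244.4] 0.63 at z 90 [360.4 250.9  90. ]
gauge [309.0, 202.9] 0.66 at z 0 [363.  270.4   0. ]
roller_a [314.9, 307.6] 0.91 at z 230 [368.4 264.8 230. ]
```

View pics/w4.png

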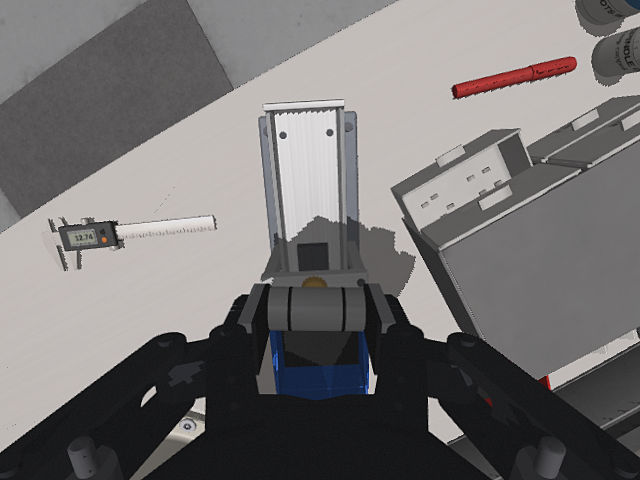

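The track runs nearly vertically in this view: rail tops at about columns 271 and 345, high end at row 104, and the finger's upstream edge at about row 243 with its middle at (313,243). The held roller is square between the pads at (316,308).

Run:
```python
from h import *
import json
c=json.load(open('pics/w4.json'));g=cv2.cvtColor(cv2.imread('pics/w4.png'),cv2.COLOR_BGR2GRAY).astype(int)
for row in (115,150,190):
    print(row,g[row,258:292].tolist(),g[row,328:362].tolist())
print(g[96:112,305].tolist(), g[232:285:1,313].tolist())
for px,z in [((304,103),85),((304.5,106),82),((313,243),90),((306.5,115),82),((311,200),77)]: print(px,atz(c,px,z).round(1))
```

```text
115 [193, 196, 189, 188, 189, 188, 191, 153, 155, 158, 163, 155, 90, 85, 91, 82, 98, 246, 235, 227, 233, 144, 144, 237, 227, 222, 220, 223, 222, 222, 218, 220, 220, 219] [218, 221, 221, 219, 218, 218, 224, 197, 125, 86, 94, 112, 147, 159, 153, 152, 141, 133, 134, 133, 132, 133, 132, 132, 131, 136, 123, 100, 102, 184, 195, 190, 189, 191]
150 [191, 194, 207, 68, 107, 134, 130, 129, 128, 129, 126, 150, 156, 158, 161, 100, 88, 87, 81, 103, 239, 223, 215, 217, 217, 218, 219, 219, 219, 217, 221, 218, 213, 210] [212, 215, 218, 219, 216, 214, 214, 220, 200, 130, 86, 93, 120, 154, 157, 153, 140, 126, 130, 131, 130, 130, 130, 129, 129, 128, 131, 116, 80, 160, 198, 192, 191, 190]
190 [190, 190, 191, 191, 191, 197, 191, 77, 117, 128, 128, 128, 128, 128, 123, 124, 158, 158, 157, 121, 86, 84, 85, 147, 231, 217, 211, 211, 213, 215, 216, 213, 213, 217] [214, 207, 205, 212, 211, 208, 206, 205, 214, 200, 132, 88, 84, 110, 158, 157, 154, 137, 110, 125, 125, 124, 124, 125, 126, 125, 126, 125, 111, 82, 148, 200, 192, 191]
[192, 190, 191, 193, 202, 67, 213, 229, 217, 210, 210, 192, 93, 89, 85, 139] [95, 94, 92, 92, 93, 93, 93, 93, 93, 96, 82, 50, 33, 36, 39, 45, 42, 43, 42, 43, 42, 41, 44, 43, 42, 41, 43, 42, 42, 42, 43, 43, 44, 41, 41, 41, 39, 38, 58, 77, 80, 78, 79, 79, 69, 60, 62, 64, 66, 70, 72, 80, 77]
(304, 103) [404.4 355.4  85. ]
(304.5, 106) [403.8 353.6  82. ]
(313, 243) [359.8 252.6  90. ]
(306.5, 115) [402.1 346.9  82. ]
(311, 200) [373.8 284.1  77. ]
```

Run:
```python
from h import *
import json
c=json.load(open('pics/w4.json'))
P=[]
for u,v,z in [(305.2,115,80.2),(307.2,150,76.9),(309.6,190,73.2)]: P.append(atz(c,(u,v),z))
P=np.array(P);d=P[0]-P[2];print(P.round(1),np.degrees(np.arctan2(d[1],d[0])))
# gauge frame: origin from stop
th=np.arctan2(d[1],d[0]);ex=np.array([np.cos(th),np.sin(th)]);ey=np.array([-ex[1],ex[0]])
for n,px,z in [('stop',(312.8,231),81),('load',(304.1,149.1),77.6),('fing',(313,243),97),('finglow',(314.6,244.4),90),('end',(305,107),81.7),('org',(309,202.9),0)]:
    p=atz(c,px,z)[:2]; print(n,p.round(1),'along',round((p-P[2][:2])@ex,1),'lat',round((p-P[2][:2])@ey,1))
```

```text
[[401.1 347.5  80.2]
 [390.  322.5  76.9]
 [376.3 291.8  73.2]] 65.96800395118575
stop [363.2 259.9] along -34.5 lat -1.0
load [388.1 324.4] along 34.5 lat 2.5
fing [360.8 254.5] along -40.3 lat -1.0
finglow [360.4 250.9] along -43.9 lat -2.1
end [403.8 352.8] along 66.9 lat -0.2
org [363.  270.4] along -24.9 lat 3.4
```

Run:
```python
from h import *
plan((390.0,323.6,110),1.151)
```

```text
turn [-0.0, 0.0, -0.065] shift [0.3225, -0.0368, 0.5443] mm 126.8
```

>>> {"fn": "step_arm", "kwargs": {"moves": [[[0,0,-0.065],[0.322,-0.037,0],-0.4],[[0,0,-0.065],[0.322,-0.037,0.25],-0.4],[[0,0,-0.065],[0.322,-0.037,0.45],-0.4],[[0,0,-0.065],[0.322,-0.037,0.545],-0.4],[[0,0,-0.065],[0.322,-0.037,0.545],-0.4],[[0,0,-0.065],[0.322,-0.037,0.545],-0.4]]}}

```text
clock: 7.8
eef_pos: [390.1, 323.7, 110.3]
tcp_rot: [-3.142, 0.0, 1.151]
contact_force: [1.2, -0.5, -0.9]
opening: 0.498
grasp_force: 41.5
```

```bash
python3 look.py w5
python3 - <<'E'
from h import *
plan((390.0,323.6,85),1.151)
import cv2;im=cv2.imread('pics/w5.png');cv2.imwrite('pics/w5c.png',im[40:420,140:500])
E
```

```text
7.8 [390.1 323.7 110.3] [-3.142  0.     1.151] 0.02871684571769663
turn [0.001, -0.002, 0.001] shift [-0.0036, -0.0019, 0.1301] mm 26.0
```

View pics/w5c.png

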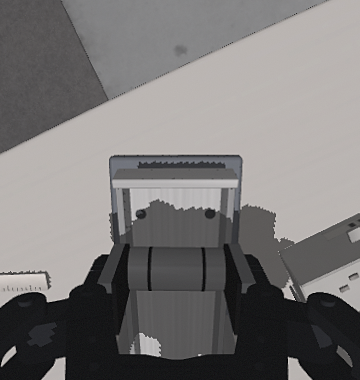

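Run:
```python
from h import *
import json
c=json.load(open('pics/w5.json'));g=cv2.cvtColor(cv2.imread('pics/w5.png'),cv2.COLOR_BGR2GRAY).astype(int)
print(c['cx'])
for row in (235,250,350,370): print(row,g[row,250:285].tolist(),g[row,340:385].tolist())
th=1.151;ty=np.array([np.sin(th),-np.cos(th)]);tc=np.array([390.1,323.7])
for px,z in [((281,254),80),((350,254),80),((316,308),116)]:
    p=atz(c,px,z);print(p.round(1),round((p[:2]-tc)@ty,2))
```

```text
316.16894228287237
235 [184, 69, 98, 111, 114, 113, 127, 152, 149, 150, 150, 149, 123, 69, 88, 86, 87, 84, 79, 109, 178, 195, 189, 185, 183, 184, 185, 183, 186, 187, 185, 186, 187, 185, 185] [183, 181, 184, 186, 186, 185, 183, 180, 181, 183, 185, 189, 188, 188, 185, 184, 183, 182, 183, 187, 165, 101, 87, 92, 93, 95, 94, 100, 130, 151, 146, 145, 145, 145, 125, 104, 114, 114, 105, 87, 121, 172, 188, 183, 182]
250 [188, 186, 75, 100, 112, 116, 112, 118, 154, 149, 149, 150, 150, 132, 66, 77, 85, 86, 87, 79, 109, 179, 196, 190, 188, 185, 157, 105, 92, 57, 56, 20, 25, 41, 62] [88, 87, 86, 84, 87, 85, 64, 44, 32, 35, 31, 25, 27, 34, 58, 139, 203, 180, 144, 137, 106, 87, 91, 94, 93, 93, 97, 129, 154, 147, 145, 145, 145, 110, 64, 91, 89, 83, 86, 77, 76, 88, 89, 90, 91]
350 [14, 20, 19, 24, 25, 27, 24, 22, 18, 19, 21, 17, 14, 16, 19, 51, 79, 74, 77, 77, 76, 66, 65, 62, 64, 65, 60, 67, 95, 93, 89, 90, 89, 90, 91] [91, 91, 88, 87, 89, 91, 88, 87, 89, 86, 86, 87, 89, 88, 70, 61, 63, 63, 63, 63, 72, 78, 77, 76, 75, 70, 59, 61, 28, 16, 16, 20, 15, 18, 17, 20, 23, 23, 26, 26, 23, 19, 18, 22, 27]
370 [21, 18, 24, 21, 23, 25, 25, 22, 21, 12, 59, 73, 72, 71, 71, 70, 69, 66, 74, 75, 75, 77, 75, 62, 65, 64, 65, 63, 60, 94, 89, 90, 90, 90, 89] [90, 88, 87, 88, 89, 90, 88, 88, 86, 86, 86, 89, 88, 68, 63, 64, 63, 63, 62, 76, 77, 76, 76, 77, 68, 69, 68, 68, 68, 70, 71, 72, 55, 16, 21, 24, 23, 25, 26, 19, 21, 19, 22, 23, 22]
[378.4 342.6  80. ] -18.41
[412.6 327.3  80. ] 19.11
[390.4 322.7 116. ] 0.65
```

The edge profile puts the track's centre at column 315 and the held roller at 316, so they line up within 1 mm. I'll lower it and let go.

>>> {"fn": "step_arm", "kwargs": {"moves": [[[0,0,0],[-0.003,0,0.07],-0.4],[[0,0,0],[-0.003,0,0.13],-0.4],[[0,0,0],[-0.003,0,0.13],-0.4],[[0,0,0],[-0.003,0,0.13],0.4],[[0,0,0],[-0.003,0,0.13],0.5],[[0,0,0],[-0.003,0,0.13],0.5],[[0,0,0],[0.25,0,-0.2],0.5],[[0,0,0],[0.25,0,-0.5],0.5]]}}

```text
clock: 8.65
eef_pos: [406.4, 361.7, 172.1]
tcp_rot: [-3.14, 0.002, 1.152]
contact_force: [0.7, 0.6, -0.8]
opening: 0.747
grasp_force: 0.0
```

Run:
```python
from h import *
s=telemetry.sense();print(s['clock'],np.round(s['eef_pos'],1))
for c in ['top','scene']:
    im=imaging.grab_frame(c);print(c,[(np.round(d['xy']).tolist(),round(d['conf'],2)) for d in imaging.mark_of(c,'roller_a')[:6]]);save(im,c+'1.png')
a=cv2.imread('pics/scene1.png')[280:400,200:400];b=cv2.imread('pics/top1.png')[260:380,160:360]
cv2.imwrite('pics/s1.png',cv2.resize(np.hstack([a,b]),None,fx=2,fy=2,interpolation=2))
```

```text
8.65 [406.4 361.7 172.1]
top [([333.0, 196.0], 0.61), ([330.0, 186.0], 0.6), ([221.0, 309.0], 0.51)]
scene [([275.0, 224.0], 0.55), ([283.0, 229.0], 0.38)]
```

View pics/s1.png

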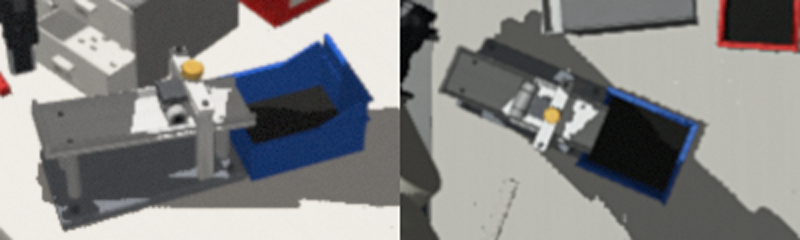

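The roller shows beside the finger: crop (177,113) in the scene view and (522,95) in the top view. I need to check whether it stays there.

>>> {"fn": "step_arm", "kwargs": {"moves": [[[0,0,0],[-0.2,0,0],0.5],[[0,0,0],[-0.4,0,0],0.5],[[0,0,0],[-0.4,0,0],0.5],[[0,0,0],[-0.4,0,0],0.5],[[0,0,0],[-0.4,0,0],0.5],[[0,0,0],[-0.4,0,0],0.5]]}}

```text
clock: 9.45
eef_pos: [374.4, 288.6, 172.0]
tcp_rot: [-3.141, 0.0, 1.152]
contact_force: [-0.3, 0.2, 0.1]
opening: 0.752
grasp_force: 0.0
```

```bash
python3 look.py w6 roller_a:81 gauge_stop:81
python3 - <<'E'
from h import *
im=imaging.grab_frame('top');print([(np.round(d['xy']).tolist(),round(d['conf'],2)) for d in imaging.mark_of('top','roller_a')[:6]])
E
```

```text
9.45 [374.4 288.6 172. ] [-3.141  0.     1.152] 0.003715743678571559
gauge_stop [317.3, 281.0] 0.96 at z 81 [363.4 260.1  81. ]
[([296.0, 338.0], 0.64), ([334.0, 195.0], 0.62), ([330.0, 184.0], 0.5)]
```

View pics/w6.png

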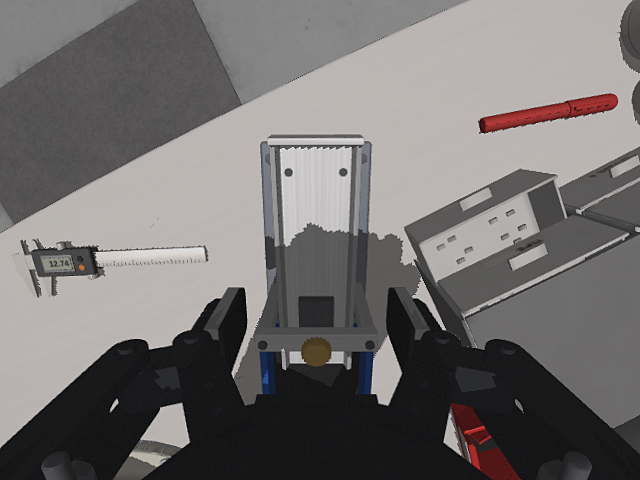

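The track and finger are clear and the top camera now reports a roller in the blue bin at (296,338), so the first roller passed. Next is the second roller.

>>> {"fn": "step_arm", "kwargs": {"moves": [[[0,0,0.2],[-0.1,0.2,-0.2],0.5],[[0,0,1],[-0.4,0.95,-0.3],0.5],[[0,0,1],[-0.4,0.95,-0.3],0.5],[[0,0,1],[-0.4,0.95,-0.3],0.5],[[0,0,1],[-0.4,0.95,-0.3],0.5],[[0,0,1],[-0.4,0.95,-0.3],0.5],[[0,0,1],[-0.4,0.95,-0.3],0.5]]}}

```text
clock: 10.4
eef_pos: [515.5, 137.1, 232.1]
tcp_rot: [-3.141, 0.0, 0.365]
contact_force: [-0.6, 0.8, -0.5]
opening: 0.75
grasp_force: 0.0
```

Run:
```python
from h import *
plan((647.5,-12.4,140),.055)
```

```text
turn [-0.0, 0.0, 0.394] shift [0.3499, 0.9338, 0.4605] mm 219.7
```

>>> {"fn": "step_arm", "kwargs": {"moves": [[[0,0,0.394],[0.35,0.934,0],0.5],[[0,0,0.394],[0.35,0.934,0],0.5],[[0,0,0.394],[0.35,0.934,0],0.5],[[0,0,0.394],[0.35,0.934,0],0.5],[[0,0,0.394],[0.35,0.934,0.25],0.5],[[0,0,0.394],[0.35,0.934,0.46],0.5],[[0,0,0.394],[0.35,0.934,0.6],0.5],[[0,0,0.394],[0.35,0.934,0.6],0.5]]}}

```text
clock: 11.2
eef_pos: [644.0, -10.9, 107.7]
tcp_rot: [-3.141, 0.008, 0.059]
contact_force: [-0.6, 0.5, -0.1]
opening: 0.754
grasp_force: 0.0
```

```bash
python3 look.py w7 roller_a:55
python3 - <<'E'
from h import *
plan((647.5,-12.4,50),.055)
E
```

```text
11.2 [644.  -10.9 107.7] [-3.141  0.008  0.059] 0.0619190390932847
roller_a [319.7, 258.1] 0.81 at z 55 [646.2 -13.3  55. ]
roller_a [318.6, 199.6] 0.6 at z 55 [682.6 -10.4  55. ]
roller_a [326.3, 411.4] 0.26 at z 55 [526.2 -25.6  55. ]
turn [-0.0, 0.001, 0.005] shift [0.0003, 0.0072, 0.3127] mm 62.6
```

>>> {"fn": "step_arm", "kwargs": {"moves": [[[0,0,0],[0,0.007,0.15],0.5],[[0,0,0],[0,0.007,0.29],0.5],[[0,0,0],[0,0.007,0.312],0.5],[[0,0,0],[0,0.007,0.312],0.5],[[0,0,0],[0,0.007,0.312],0.5]]}}

```text
clock: 11.8
eef_pos: [649.0, -12.8, 52.2]
tcp_rot: [3.141, -0.003, 0.057]
contact_force: [0.5, 1.2, 0.6]
opening: 0.753
grasp_force: 0.0
```

```bash
python3 look.py w8 roller_a:55
python3 - <<'E'
from h import *
plan((647.5,-12.5,49.4),.055)
E
```

```text
11.8 [649.  -12.8  52.2] [ 3.141e+00 -3.000e-03  5.700e-02] 0.0045915252142191285
roller_a [312.2, 234.5] 0.75 at z 55 [682.5  -9.5  55. ]
roller_a [313.1, 305.7] 0.73 at z 55 [648.5 -11.8  55. ]
turn [0.0, -0.004, 0.003] shift [-0.0065, -0.0025, 0.0125] mm 2.9
```

>>> {"fn": "step_arm", "kwargs": {"moves": [[[0,0,0],[-0.002,-0.002,0.013],0.5],[[0,0,0],[-0.002,-0.002,0.013],-0.4],[[0,0,0],[-0.002,-0.002,0.013],-0.4],[[0,0,0],[-0.002,-0.002,0.013],-0.4],[[0,0,0],[-0.002,-0.002,0.013],-0.4],[[0,0,0],[-0.002,-0.002,0.013],-0.4]]}}

```text
clock: 12.5
eef_pos: [647.2, -12.5, 47.7]
tcp_rot: [-3.141, -0.0, 0.057]
contact_force: [-1.8, -0.2, 5.8]
opening: 0.5
grasp_force: 40.5
```

>>> {"fn": "step_arm", "kwargs": {"moves": [[[0,0,0],[0,0,-0.15],-0.4],[[0,0,0],[0,0,-0.4],-0.4],[[0,0,0],[0,0,-0.65],-0.4],[[0,0,0],[0,0,-0.9],-0.4],[[0,0,-0.3],[-0.7,-0.6,-0.9],-0.4],[[0,0,-0.3],[-0.7,-0.6,-0.9],-0.4],[[0,0,-0.3],[-0.7,-0.6,-0.9],-0.4],[[0,0,-0.3],[-0.7,-0.6,-0.9],-0.4]]}}

```text
clock: 13.3
eef_pos: [497.6, 100.3, 227.0]
tcp_rot: [-3.141, 0.001, 0.293]
contact_force: [0.1, 1.1, 0.2]
opening: 0.507
grasp_force: 41.3
```

Run:
```python
from h import *
plan((390,323.6,225),1.151)
```

```text
turn [-0.001, 0.001, -1.092] shift [-0.1927, -1.2244, 0.0107] mm 247.9
```

>>> {"fn": "step_arm", "kwargs": {"moves": [[[0,0,-1],[-0.17,-1,0],-0.4],[[0,0,-1],[-0.17,-1,0],-0.4],[[0,0,-1],[-0.17,-1,0],-0.4],[[0,0,-1],[-0.17,-1,0],-0.4],[[0,0,-1],[-0.17,-1,0],-0.4],[[0,0,-1],[-0.17,-1,0],-0.4]]}}

```text
clock: 13.9
eef_pos: [409.1, 282.5, 227.1]
tcp_rot: [-3.141, 0.0, 1.087]
contact_force: [0.0, 0.6, -1.1]
opening: 0.498
grasp_force: 41.3
```

Run:
```python
from h import *
plan((390,323.6,110),1.151)
```

```text
turn [-0.0, 0.0, -0.082] shift [0.1374, -0.18, 0.5854] mm 125.5
```

>>> {"fn": "step_arm", "kwargs": {"moves": [[[0,0,-0.082],[0.137,-0.18,0.1],-0.4],[[0,0,-0.082],[0.137,-0.18,0.35],-0.4],[[0,0,-0.082],[0.137,-0.18,0.52],-0.4],[[0,0,-0.082],[0.137,-0.18,0.585],-0.4],[[0,0,-0.082],[0.137,-0.18,0.585],-0.4],[[0,0,-0.082],[0.137,-0.18,0.585],-0.4]]}}

```text
clock: 14.5
eef_pos: [392.3, 322.5, 111.3]
tcp_rot: [3.141, -0.001, 1.142]
contact_force: [0.4, -1.2, -0.3]
opening: 0.499
grasp_force: 41.3
```

```bash
cat > chk.py <<'E'
from h import *
c=imaging.calibration('wrist');im=imaging.grab_frame('wrist');g=cv2.cvtColor(im,cv2.COLOR_RGB2GRAY).astype(int)
for row in (228,235): 
    l=g[row];d=np.diff(l);L=255+np.argmax(d[255:290]);Rr=340+np.argmin(d[340:375]);print(row,L,Rr,(L+Rr)/2,'cx',round(c['cx'],1))
for d in imaging.recognise('wrist','roller_a'): print(np.round(d['extent']),round(d['conf'],2))
plan((390,323.6,84.5),1.151)
E
python3 chk.py
```

```text
228 264 355 309.5 cx 316.2
235 264 355 309.5 cx 316.2
[265. 284. 100.  47.] 0.89
turn [0.002, -0.003, -0.012] shift [-0.0022, -0.0141, 0.1374] mm 27.6
```

>>> {"fn": "step_arm", "kwargs": {"moves": [[[0,0,-0.012],[-0.002,-0.014,0.05],-0.4],[[0,0,-0.012],[-0.002,-0.014,0.12],-0.4],[[0,0,-0.012],[-0.002,-0.014,0.136],-0.4],[[0,0,-0.012],[-0.002,-0.014,0.136],-0.4],[[0,0,-0.012],[-0.002,-0.014,0.136],0.4],[[0,0,-0.012],[-0.002,-0.014,0.136],0.5],[[0,0,-0.012],[-0.002,-0.014,0.136],0.5],[[0,0,0],[-0.002,-0.014,-0.2],0.5]]}}

```text
clock: 15.4
eef_pos: [385.6, 320.2, 128.5]
tcp_rot: [-3.137, 0.01, 1.142]
contact_force: [0.9, 0.6, 0.1]
opening: 0.749
grasp_force: 0.0
```

>>> {"fn": "step_arm", "kwargs": {"moves": [[[0,0,0],[0,0,-0.2],0.5],[[0,0,0],[-0.18,0,-0.2],0.5],[[0,0,0],[-0.18,0,-0.2],0.5],[[0,0,0],[-0.18,0,-0.2],0.5],[[0,0,0],[-0.18,0,-0.2],0.5],[[0,0,0],[-0.18,0,-0.2],0.5]]}}

```text
clock: 16.0
eef_pos: [374.0, 290.6, 172.6]
tcp_rot: [-3.141, 0.0, 1.143]
contact_force: [0.7, -0.1, -0.4]
opening: 0.748
grasp_force: 0.0
```

```bash
python3 look.py w9 roller_a:81 gauge_stop:81
python3 - <<'E'
from h import *
for n in ['top','scene']:
    im=imaging.grab_frame(n);save(im,n+'2.png');print(n,[(np.round(d['xy']).tolist(),round(d['conf'],2)) for d in imaging.mark_of(n,'roller_a')[:6]])
E
```

```text
16.0 [374.  290.6 172.6] [-3.141  0.     1.143] 0.0030439016527860773
roller_a [315.6, 387.9] 0.55 at z 81 [320.  171.9  81. ]
gauge_stop [316.4, 284.9] 0.65 at z 81 [360.6 259.2  81. ]
top [([296.0, 337.0], 0.67), ([292.0, 338.0], 0.55), ([328.0, 186.0], 0.42)]
scene [([359.0, 338.0], 0.57), ([364.0, 333.0], 0.56), ([273.0, 226.0], 0.52)]
```

The top camera reports two rollers in the blue bin, at (296,337) and (292,338), and the scene camera agrees. The third should be the thick one, and it gets the same test.

>>> {"fn": "step_arm", "kwargs": {"moves": [[[0,0,0.2],[-0.1,0.2,-0.2],0.5],[[0,0,1],[-0.4,0.98,-0.3],0.5],[[0,0,1],[-0.4,0.98,-0.3],0.5],[[0,0,1],[-0.4,0.98,-0.3],0.5],[[0,0,1],[-0.4,0.98,-0.3],0.5],[[0,0,1],[-0.4,0.98,-0.3],0.5],[[0,0,1],[-0.4,0.98,-0.3],0.5]]}}

```text
clock: 17.05
eef_pos: [519.3, 135.2, 232.9]
tcp_rot: [-3.142, 0.0, 0.355]
contact_force: [-0.1, 0.8, 0.4]
opening: 0.749
grasp_force: 0.0
```

Run:
```python
from h import *
plan((683,-10.3,110),.055)
```

```text
turn [-0.0, 0.0, 0.382] shift [0.5149, 0.9666, 0.6146] mm 251.2
```

>>> {"fn": "step_arm", "kwargs": {"moves": [[[0,0,0.382],[0.515,0.967,0],0.5],[[0,0,0.382],[0.515,0.967,0],0.5],[[0,0,0.382],[0.515,0.967,0],0.5],[[0,0,0.382],[0.515,0.967,0],0.5],[[0,0,0.382],[0.515,0.967,0.15],0.5],[[0,0,0.382],[0.515,0.967,0.4],0.5],[[0,0,0.382],[0.515,0.967,0.615],0.5],[[0,0,0.382],[0.515,0.967,0.615],0.5]]}}

```text
clock: 17.85
eef_pos: [678.0, -8.6, 103.5]
tcp_rot: [-3.141, 0.012, 0.059]
contact_force: [-1.2, 0.4, 0.3]
opening: 0.746
grasp_force: 0.0
```

```bash
python3 look.py w10 roller_a:56
python3 - <<'E'
from h import *
plan((683.3,-10.3,51),.055)
E
```

```text
17.85 [678.   -8.6 103.5] [-3.141  0.012  0.059] 0.08470063808645817
roller_a [318.1, 253.5] 0.93 at z 56 [685.   -9.6  56. ]
turn [-0.0, 0.002, 0.005] shift [0.0035, 0.0089, 0.2959] mm 59.2
```

>>> {"fn": "step_arm", "kwargs": {"moves": [[[0,0,0],[0.003,0.008,0.15],0.5],[[0,0,0],[0.003,0.008,0.27],0.5],[[0,0,0],[0.003,0.008,0.295],0.5],[[0,0,0],[0.003,0.008,0.295],0.5],[[0,0,0],[0.003,0.008,0.295],0.5]]}}

```text
clock: 18.45
eef_pos: [685.3, -10.6, 53.7]
tcp_rot: [3.141, -0.003, 0.057]
contact_force: [-0.8, 0.4, 0.7]
opening: 0.754
grasp_force: 0.0
```

```bash
python3 look.py w11 roller_a:56
python3 - <<'E'
from h import *
plan((683.5,-10.2,50.5),.055)
E
```

```text
18.45 [685.3 -10.6  53.7] [ 3.141e+00 -3.000e-03  5.700e-02] 0.005487979893898653
roller_a [314.2, 308.6] 0.6 at z 56 [682.9 -10.2  56. ]
turn [0.0, -0.004, 0.003] shift [-0.0073, -0.0029, 0.0138] mm 3.2
```

>>> {"fn": "step_arm", "kwargs": {"moves": [[[0,0,0],[-0.007,-0.002,0.014],0.5],[[0,0,0],[-0.007,-0.002,0.014],-0.4],[[0,0,0],[-0.007,-0.002,0.014],-0.4],[[0,0,0],[-0.007,-0.002,0.014],-0.4],[[0,0,0],[-0.007,-0.002,0.014],-0.4],[[0,0,0],[-0.007,-0.002,0.014],-0.4]]}}

```text
clock: 19.15
eef_pos: [682.1, -10.5, 48.6]
tcp_rot: [-3.142, 0.0, 0.057]
contact_force: [-3.1, -0.1, 6.0]
opening: 0.501
grasp_force: 40.5
```

>>> {"fn": "step_arm", "kwargs": {"moves": [[[0,0,0],[0,0,-0.15],-0.4],[[0,0,0],[0,0,-0.4],-0.4],[[0,0,0],[0,0,-0.65],-0.4],[[0,0,0],[0,0,-0.9],-0.4],[[0,0,-0.3],[-0.85,-0.7,-0.9],-0.4],[[0,0,-0.3],[-0.85,-0.7,-0.9],-0.4],[[0,0,-0.3],[-0.85,-0.7,-0.9],-0.4],[[0,0,-0.3],[-0.85,-0.7,-0.9],-0.4]]}}

```text
clock: 19.95
eef_pos: [519.2, 108.4, 228.1]
tcp_rot: [-3.141, -0.0, 0.292]
contact_force: [0.9, 0.4, -0.3]
opening: 0.503
grasp_force: 41.3
```

Run:
```python
from h import *
plan((390,323.6,225),1.151)
```

```text
turn [-0.0, -0.0, -1.094] shift [-0.3086, -1.2166, 0.0156] mm 251.0
```

>>> {"fn": "step_arm", "kwargs": {"moves": [[[0,0,-1],[-0.26,-1,0],-0.4],[[0,0,-1],[-0.26,-1,0],-0.4],[[0,0,-1],[-0.26,-1,0],-0.4],[[0,0,-1],[-0.26,-1,0],-0.4],[[0,0,-1],[-0.26,-1,0],-0.4],[[0,0,-1],[-0.26,-1,0],-0.4]]}}

```text
clock: 20.55
eef_pos: [412.2, 285.9, 228.2]
tcp_rot: [-3.141, -0.0, 1.087]
contact_force: [-0.5, -0.3, -1.5]
opening: 0.507
grasp_force: 41.3
```

Run:
```python
from h import *
plan((390,323.6,110),1.151)
```

```text
turn [-0.0, -0.0, -0.082] shift [0.1151, -0.1857, 0.591] mm 126.0
```

>>> {"fn": "step_arm", "kwargs": {"moves": [[[0,0,-0.082],[0.115,-0.186,0.1],-0.4],[[0,0,-0.082],[0.115,-0.186,0.35],-0.4],[[0,0,-0.082],[0.115,-0.186,0.53],-0.4],[[0,0,-0.082],[0.115,-0.186,0.59],-0.4],[[0,0,-0.082],[0.115,-0.186,0.59],-0.4],[[0,0,-0.082],[0.115,-0.186,0.59],-0.4],[[0,0,-0.082],[0.115,-0.186,0.59],-0.4]]}}

```text
clock: 21.25
eef_pos: [392.7, 322.8, 112.1]
tcp_rot: [3.14, -0.003, 1.142]
contact_force: [0.4, 0.1, -0.1]
opening: 0.501
grasp_force: 41.3
```

```bash
python3 chk.py
```

```text
228 263 354 308.5 cx 316.2
235 264 354 309.0 cx 316.2
[265. 280. 101.  54.] 0.71
turn [0.002, -0.003, -0.011] shift [-0.0009, -0.0136, 0.1366] mm 27.5
```

This roller looks 54 px thick against 47 px for the previous one, which fits the 23 mm series.

>>> {"fn": "step_arm", "kwargs": {"moves": [[[0,0,-0.012],[-0.001,-0.014,0.05],-0.4],[[0,0,-0.012],[-0.001,-0.014,0.12],-0.4],[[0,0,-0.012],[-0.001,-0.014,0.136],-0.4],[[0,0,-0.012],[-0.001,-0.014,0.136],-0.4],[[0,0,-0.012],[-0.001,-0.014,0.136],0.4],[[0,0,-0.012],[-0.001,-0.014,0.136],0.5],[[0,0,-0.012],[-0.001,-0.014,0.136],0.5],[[0,0,-0.012],[-0.001,-0.014,-0.2],0.5]]}}

```text
clock: 22.15
eef_pos: [385.6, 320.3, 128.3]
tcp_rot: [-3.137, 0.01, 1.152]
contact_force: [1.1, 0.6, -0.6]
opening: 0.749
grasp_force: 0.0
```

>>> {"fn": "step_arm", "kwargs": {"moves": [[[0,0,0],[0,0,-0.2],0.5],[[0,0,0],[-0.25,0,-0.2],0.5],[[0,0,0],[-0.25,0,-0.2],0.5],[[0,0,0],[-0.25,0,-0.2],0.5],[[0,0,0],[-0.25,0,-0.2],0.5],[[0,0,0],[-0.25,0,-0.2],0.5],[[0,0,0],[-0.25,0,-0.2],0.5],[[0,0,0],[-0.25,0,-0.2],0.5]]}}

```text
clock: 22.95
eef_pos: [368.5, 277.6, 172.7]
tcp_rot: [-3.141, 0.001, 1.152]
contact_force: [-0.6, -0.5, 0.1]
opening: 0.752
grasp_force: 0.0
```

```bash
python3 look.py w12 roller_a:81 gauge_stop:81;  python3 - <<'E'
from h import *
print([(np.round(d['extent']),d['conf']) for d in imaging.recognise('wrist','roller_a')])
for n in ['top','scene']:
    im=imaging.grab_frame(n);save(im,n+'3.png');print(n,[(np.round(d['xy'],1).tolist(),round(d['conf'],2)) for d in imaging.mark_of(n,'roller_a')[:6]])
E
```

```text
22.95 [368.5 277.6 172.7] [-3.141e+00  1.000e-03  1.152e+00] 0.002527850393220285
roller_a [318.5, 268.7] 0.89 at z 81 [362.3 257.5  81. ]
roller_a [313.9, 385.4] 0.83 at z 81 [315.5 161.3  81. ]
roller_a [314.9, 400.7] 0.46 at z 81 [309.5 145.9  81. ]
gauge_stop [316.2, 266.7] 0.88 at z 81 [361.4 259.7  81. ]
[(array([292., 378.,  42.,  20.]), 0.72), (array([292., 253.,  55.,  32.]), 0.55)]
top [([299.8, 338.1], 0.68), ([289.6, 337.3], 0.64), ([218.8, 218.4], 0.63), ([222.8, 314.0], 0.57)]
scene [([276.5, 332.5], 0.5), ([363.8, 335.3], 0.49), ([355.4, 334.2], 0.43)]
```

The thick roller rests at the finger, about (362,258.5), which matches gauge_stop. The other two are in the blue bin. I'll take this one back out.

Run:
```python
from h import *
plan((362.2,258.8,77.5),1.151)
```

```text
turn [0.0, -0.0, 0.001] shift [-0.0976, 0.0089, 0.4778] mm 97.6
```

>>> {"fn": "step_arm", "kwargs": {"moves": [[[0,0,0],[-0.097,0.009,0.15],0.5],[[0,0,0],[-0.097,0.009,0.32],0.5],[[0,0,0],[-0.097,0.009,0.4],0.5],[[0,0,0],[-0.097,0.009,0.4],0.5],[[0,0,0],[-0.097,0.009,0.4],0.5]]}}

```text
clock: 23.85
eef_pos: [362.4, 259.0, 93.4]
tcp_rot: [-3.141, 0.0, 1.152]
contact_force: [0.3, 0.3, -0.6]
opening: 0.753
grasp_force: 0.0
```

```bash
python3 look.py w13 roller_a:81
python3 - <<'E'
from h import *
print([(np.round(d['extent']),d['conf']) for d in imaging.recognise('wrist','roller_a')])
plan((362.2,258.8,77.5),1.151)
E
```

```text
23.85 [362.4 259.   93.4] [-3.141  0.     1.152] 0.01933771057972431
roller_a [310.7, 290.2] 0.84 at z 81 [360.3 259.3  81. ]
[(array([270., 267.,  87.,  50.]), 0.8), (array([232.,  50., 168., 350.]), 0.32)]
turn [0.001, -0.002, 0.001] shift [-0.0047, -0.0024, 0.0831] mm 16.7
```

>>> {"fn": "step_arm", "kwargs": {"moves": [[[0,0,0],[-0.003,-0.003,0.05],0.5],[[0,0,0],[-0.003,-0.003,0.08],0.5],[[0,0,0],[-0.003,-0.003,0.08],0.5],[[0,0,0],[-0.003,-0.003,0.08],-0.4],[[0,0,0],[-0.003,-0.003,0.08],-0.4],[[0,0,0],[-0.003,-0.003,0.08],-0.4],[[0,0,0],[-0.003,-0.003,0.08],-0.4],[[0,0,0],[-0.003,-0.003,0.08],-0.4]]}}

```text
clock: 24.8
eef_pos: [361.5, 258.7, 77.2]
tcp_rot: [3.142, -0.0, 1.152]
contact_force: [-2.3, 0.3, 4.2]
opening: 0.504
grasp_force: 40.8
```

>>> {"fn": "step_arm", "kwargs": {"moves": [[[0,0,0],[0.06,0,-0.012],-0.4],[[0,0,0],[0.15,0,-0.03],-0.4],[[0,0,0],[0.15,0,-0.03],-0.4],[[0,0,0],[0.15,0,-0.2],-0.4],[[0,0,0],[0.15,0,-0.4],-0.4],[[0,0,0],[0.15,0,-0.7],-0.4],[[0,0,0],[0.15,0,-0.7],-0.4]]}}

```text
clock: 25.5
eef_pos: [375.7, 287.6, 221.9]
tcp_rot: [3.138, -0.006, 1.152]
contact_force: [0.7, 0.4, -0.7]
opening: 0.496
grasp_force: 41.1
```

```bash
python3 look.py w14 roller_a:222
python3 - <<'E'
from h import *
plan((470,-31,220),.0)
E
```

```text
25.5 [375.7 287.6 221.9] [ 3.138 -0.006  1.152] 0.14655333435951556
roller_a [311.5, 370.5] 0.83 at z 222 [358.3 252.4 222. ]
roller_a [316.8, 303.2] 0.67 at z 222 [376.1 285.9 222. ]
roller_a [311.6, 380.2] 0.64 at z 222 [355.9 247.  222. ]
turn [-0.0, -0.006, 1.467] shift [-1.2572, 1.0818, -0.0085] mm 331.7
```

>>> {"fn": "step_arm", "kwargs": {"moves": [[[0,0,0.75],[-0.65,0.55,0],-0.4],[[0,0,0.75],[-0.65,0.55,0],-0.4],[[0,0,0.75],[-0.65,0.55,0],-0.4],[[0,0,0.75],[-0.65,0.55,0],-0.4],[[0,0,1],[-1,0.86,0],-0.4],[[0,0,1],[-1,0.86,0],-0.4],[[0,0,1],[-1,0.86,0],-0.4]]}}

```text
clock: 26.3
eef_pos: [449.4, 29.2, 215.0]
tcp_rot: [3.141, 0.003, 0.361]
contact_force: [-0.6, 0.5, -0.8]
opening: 0.504
grasp_force: 41.2
```

Run:
```python
from h import *
plan((471,-31,120),-0.05)
```

```text
turn [0.002, 0.003, 0.523] shift [-0.004, 0.3192, 0.4752] mm 114.5
```

>>> {"fn": "step_arm", "kwargs": {"moves": [[[0,0,0.52],[0,0.32,0],-0.4],[[0,0,0.52],[0,0.32,0],-0.4],[[0,0,0.52],[0,0.32,0.2],-0.4],[[0,0,0.52],[0,0.32,0.45],-0.4],[[0,0,0.52],[0,0.32,0.5],-0.4],[[0,0,0.52],[0,0.32,0.5],-0.4]]}}

```text
clock: 26.9
eef_pos: [470.0, -25.9, 114.8]
tcp_rot: [-3.141, 0.006, -0.041]
contact_force: [1.0, -0.1, 1.0]
opening: 0.5
grasp_force: 41.2
```

```bash
python3 look.py w15 roller_a:120
python3 - <<'E'
from h import *
c=imaging.calibration('wrist');im=cv2.imread('pics/w15.png').astype(int)
m=((im[...,2]>110)&(im[...,1]<60)&(im[...,0]<60)).astype(np.uint8)
n,l,st,ce=cv2.connectedComponentsWithStats(m)
i=1+np.argmax(st[1:,4]);print(st[i])
ys,xs=np.where(l==i)
for k in (xs.argmin(),xs.argmax(),ys.argmin(),ys.argmax()): print((xs[k],ys[k]),atz(c,(float(xs[k]),float(ys[k])),50).round(1))
plan((471,-31,52),-0.05)
E
```

```text
26.9 [470.  -25.9 114.8] [-3.141  0.006 -0.041] 0.05471907987183243
roller_a [316.0, 301.9] 0.8 at z 120 [472.7 -26.2 120. ]
roller_a [180.3, 425.6] 0.58 at z 120 [401.3  49.2 120. ]
roller_a [206.0, 429.1] 0.38 at z 120 [398.8  35.5 120. ]
[388 178  19 116 940]
(np.int64(388), np.int64(283)) [449.7 -74.6  50. ]
(np.int64(406), np.int64(179)) [519.9 -84.5  50. ]
(np.int64(402), np.int64(178)) [520.6 -81.9  50. ]
(np.int64(388), np.int64(293)) [442.2 -74.8  50. ]
turn [-0.0, -0.0, 0.011] shift [-0.0082, 0.0246, 0.329] mm 66.0
```

The bin's right wall, at y about -79, and far edge, at x about 520, confirm its centre at (470,-31). I'll lower the roller and release it.

>>> {"fn": "step_arm", "kwargs": {"moves": [[[0,0,0],[-0.005,0.025,0.1],-0.4],[[0,0,0],[-0.005,0.025,0.25],-0.4],[[0,0,0],[-0.005,0.025,0.33],-0.4],[[0,0,0],[-0.005,0.025,0.33],-0.4],[[0,0,0],[-0.005,0.025,0.33],0.3],[[0,0,0],[-0.005,0.025,0.33],0.3],[[0,0,0],[-0.005,0.025,0.33],0.3],[[0,0,0],[-0.005,0.025,0.1],0.3]]}}

```text
clock: 27.8
eef_pos: [468.0, -31.2, 94.1]
tcp_rot: [-3.141, 0.008, -0.042]
contact_force: [-0.5, -0.5, -0.4]
opening: 0.65
grasp_force: 0.0
```

>>> {"fn": "step_arm", "kwargs": {"moves": [[[0,0,0],[0,0,-0.5],0.3],[[0,0,0],[0,0,-0.7],0.3],[[0,0,0],[-0.4,0,-0.7],0.3],[[0,0,0],[-0.4,0,-0.7],0.3],[[0,0,0],[-0.4,0,-0.7],0.3],[[0,0,0],[-0.4,0,-0.7],0.3],[[0,0,0],[-0.4,0,-0.7],0.3],[[0,0,0],[-0.4,0,-0.7],0.3]]}}

```text
clock: 28.6
eef_pos: [391.7, -28.1, 236.6]
tcp_rot: [-3.142, 0.001, -0.042]
contact_force: [-0.3, -0.2, 0.1]
opening: 0.649
grasp_force: 0.0
```

```bash
python3 look.py w16 roller_a:16 reject_bin:0
python3 - <<'E'
from h import *
for n in ['top','scene']:
    im=imaging.grab_frame(n);c=imaging.calibration(n)
    for d in imaging.mark_of(n,'roller_a')[:6]: print(n,np.round(d['xy'],1),round(d['conf'],2),atz(c,d['xy'],16).round())
    for k in ['loupe','label_roll','marker_red']: print(k,[(np.round(d['xy']).tolist(),round(d['conf'],2)) for d in imaging.mark_of(n,k)[:2]])
E
```

```text
28.6 [391.7 -28.1 236.6] [-3.142e+00  1.000e-03 -4.200e-02] 0.0063706398334927835
roller_a [206.3, 295.9] 0.95 at z 16 [289.8 108.   16. ]
roller_a [317.5, 133.8] 0.89 at z 16 [469.7 -33.1  16. ]
roller_a [222.0, 300.3] 0.55 at z 16 [283.3  89.7  16. ]
roller_a [32.0, 268.7] 0.41 at z 16 [332.3 322.8  16. ]
reject_bin [317.9, 131.6] 0.86 at z 0 [472.2 -33.7   0. ]
top [288.7 333.8] 0.7 [297. 106.  16.]
top [297.6 336.3] 0.48 [290.  83.  16.]
loupe [([393.0, 311.0], 0.55)]
label_roll []
marker_red [([219.0, 218.0], 0.83)]
scene [365.5 334.4] 0.67 [286.  88.  16.]
scene [358.7 336.7] 0.66 [291. 103.  16.]
scene [338.1 270.3] 0.38 [475. -29.  16.]
loupe [([413.0, 273.0], 0.5)]
label_roll []
marker_red []
```

The thick roller lies in the red bin at (470,-33). The other two are in the blue bin and the bystanders are in place.

```bash
python3 -c "
from rig import r
print(r.sign_off())"
```

```text
the job is handed in; nothing more can be done
None
```

The job is handed in: all three rollers were tested on the gauge, the two that passed are in the blue bin, the 23 mm one that stopped at the finger is in the red bin, and the arm touched none of the bystanders. I had no camera confirmation for the label roll at the end, and sign-off returned no verdict.

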